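# Clear a cross-threaded jar lid

## Robot

A 6-joint arm with a two-finger parallel gripper is mounted at the origin on the work surface. World frame = base frame: x ahead of the robot, y to its left, z up, the work surface at z = 0. Lengths are in mm, angles in rad, forces in N, time in s.
With the tool pointing down it reaches from about 275 to 750 mm from the base axis. Payload 10.2 kg.
Tool frame: the origin (TCP) lies midway between the tips of the shut fingers; the grasp point (between the pads) lies 19 mm behind it (ctrl.pinch_z is the distance from the TCP to the grasp point, in mm); x points along the fingers, z is the direction in which the jaws open and shut, and the axes are right-handed (so a half turn about x gives the same grasp; the last joint's range is limited). The gripper opens to 85 mm and grips with 20 to 120 N. Pads are 22 mm wide; open, the fingers measure 114 mm over their backs; the gripper's body (76 mm by 85 mm) begins 54 mm behind the grasp point. The pads swing forward as they close: fully open they stand 13 mm farther back than shut.
Start: joints at [-1.45, 0.313, 1.498, -0, 1.331, -0.223], TCP at [176.948, -494.288, 231.294] pointing down, gripper open.
Joint ranges: [-2.94, 2.94], [-0.97, 2.17], [0.19, 2.56], [-1.23, 4.37], [0.02, 3.11], [-2.88, 2.88]. Speed limits (rad/s): [2.39, 2.39, 3.01, 3.14, 3.14, 3.14].

## Interface

Orientations are given as a unit quaternion [w, x, y, z].
In Python, from rig import ctrl, capture, workorder, nets gives the robot as it stands. The module is installed in compiled form; this text tells all that it offers.
- The arm moves only by the tool send_rows, never from a script. Its argument "rows" is text: rows parted by semicolons, each of 5 numbers parted by spaces: the opening, from 0 (shut) to 1 (fully open), then the shift along the tool's x, y, z in cm, then the turn about the tool's x in units of 5 degrees (1.0 is 5 degrees). In form: grip x y z yaw; .... A call has 1 to 12 rows; each row is the pose to reach, as a shift and turn from the pose commanded when the call began, along the tool's axes at that moment; what a row does not reach only later rows make up. A row lasts 1/10 s, in which the tool goes at most 50 mm and 8.59 degrees, less where a joint would pass 70% of its speed; a pose out of reach is approached as far as the arm can. A call with a gripper value outside its range is refused whole. The fingers move at their own pace and stop on an object; "grip_force" is the grip in N (left out, the last holds). Time passes only in rows, so rows that repeat a pose let the fingers close. It gives the time, the measured TCP pose, the force and the opening at its end, in the units of the state.
- ctrl.sense(): the state, without advancing time (a new reading comes with each control period).
- capture(name): name is "scene" or "top" or "wrist"; returns a dict with "pixels" (420x560x3 uint8, red, green, blue), "intrinsics" (3x3 intrinsics, pixels), "dist" ([k1, k2, p1, p2, k3] as OpenCV has them; the pictures are not rectified), "view" (4x4, takes a point from world to camera coordinates); the wrist camera has in their place "mount" (4x4, takes a point from camera to tool coordinates, whose origin is the TCP and whose axes are the tool frame's). Camera axes: x right, y down, z forward; pixel columns grow to the right and rows downward; lengths in mm; the calibration is good to about 2 mm. A picture is of the moment at which its call begins: read the wrist's pose just before it. There is no depth.
- workorder.finish_job(): hands the job in, once; it reports no verdict.
Trained networks look in a picture, given as the dict that the camera call returned (one of the last four; its "shot" number tells which), for a name from the list of things; names that differ only in an ending like _2 or _b are one class to them, and where a whole thing is asked for, a point or a joint stands for the part that bears it (a point fixed in the world has none). Each returns a list of dicts, best first, with "confidence" (0 to 1); they miss things now and then, are a little off and sometimes report something else, mostly with a low value. They report only what shows in the picture. A call takes as long as a camera call. They do not tell look-alikes from the thing itself.
- nets.boxes_of(picture, target): "location" ([x, y, z] in mm, in world coordinates, good to about 4 mm: the middle of the surface that is visible of it).
- nets.spot_point(picture, target): "location" ([x, y, z] in mm, in world coordinates, good to about 4 mm: a listed point, or the origin of a listed thing).
The state is a dict: "time_s": time; "joints": joint angles; "dq": joint speeds; "tau": joint torques, N m; "eef_pos": TCP position; "ee_rot": TCP orientation; "force": force on the tool from outside, world axes, zero at the start; "wrist_torque": the same for the moment, N m; "grip_width": opening from 0.0 (shut) to 1.0 (fully open).
Only numpy, scipy, OpenCV 4.12 (cv2) and the standard library are available. Lean on these libraries where they do the work, as an engineer would, in place of code of your own. Each camera call takes 0.05 s, during which the arm holds its last target.

## Task

The lid of the big jar in the desk caddy was put on crooked and its thread is crossed. Without taking the lid off the neck, turn it backwards (anticlockwise from above) until you feel it click down level into the start of the thread, then screw it on clockwise until it is fully down on its seal and finger-tight, and let go. Do not force it or overtighten it, and leave the other things where they are.

Things in the scene. Friction and masses are not known exactly. Their poses are not given: they have to be found in the camera images.
- lid: white ribbed plastic screw lid, loose on the jar's neck: 58 mm across, 20 mm tall (raised rim to 22.5 mm), about 60 g; origin at the centre of its open underside, z up through its flat top. At the start it sits crooked, about 8 degrees, its origin 131 to 133 mm above the desk. Two opposite lugs inside its skirt run in the neck's thread. Fingers slip on it (friction about 0.6) at a light grip
- lid_top (a point): centre of the lid's flat top, 20 mm above the lid's origin along the lid's z axis
- caddy: low black desk caddy that stands fast on the desk, 150 mm (x) by 250 mm (y, from -70 to +180 mm), walls 48 mm high, open bay at +y; origin on its underside, on the jar's axis. The orange jar (86 mm across up to 92 mm above the desk, then a sloping shoulder, 111 mm at the neck) is wedged upright in a rubber socket there and does not turn below 4 N m
- jar_neck (a point): point on the jar's axis at the height of the thread starts, 138 mm above the desk. Neck 41 mm across, 47 mm over its two-start right-hand thread, which sinks 12 mm a turn; the starts lie hidden under the lid at an unknown angle. Turned forwards while crooked, the lid binds and stays crooked
- jar_click (a point): point on the jar's axis 130 mm above the desk: about where the lid's origin is after the click. Turned backwards 0.3 to 1.4 rad, the crooked lid climbs slightly, then its high side drops 6 mm and it lies level, loose, its origin 129.5 to 132 mm above the desk (it can drop only if not held rigidly or pressed down); turned back further it climbs again
- jar_mouth (a point): centre of the jar's mouth on its axis, 143.2 mm above the desk: top of a rubber seal 3.7 mm thick that gives 0.3 mm per N. From the click the lid needs 2.5 to 4.5 rad clockwise: its origin is 126 mm above the desk when it meets the seal, 122.5 to 124.5 mm when fully down and finger-tight, at 0.15 to 0.3 N m. Over 0.5 N m forces it. A 7 N squeeze slips near finger-tight
- dropper: small amber dropper bottle, 39 mm across, 93 mm tall, standing in the caddy's bay; origin under its centre; leave it alone
- mouse: black computer mouse, 104 x 60 x 35 mm, on the desk; origin under its centre; leave it alone
- case: blue hard glasses case, 150 x 64 x 42 mm, on the desk; origin under its centre; leave it alone
Not all that is in view belongs to the job. Of the things that look like the lid, the smallest one is meant.

How it is judged:
By the outcome, as a careful person would: the job done as asked, in the order asked, and still so for the second after the job is handed in, with the robot touching nothing.
It also fails if it takes over 69 s, if anything falls off the work surface, if the arm or the gripper's body presses on something with over 40 N, if the wrist force passes 120 N, or if a joint passes its speed limit or range.

## Working session

There is one attempt and no reset: what is moved stays moved. The work goes in short steps, Python scripts to look and compute and a tool call to move; the robot and the scene stay as the last step left them, time stands still between calls to the robot, and variables do not carry over. Pictures are saved under pics/ and viewed, and the job is handed in when it is done.

Besides the shell and the picture viewer there is one more tool, called after ">>>" as name(argument=value, ...), one argument or row to a line, values as JSON. send_rows: Moves the arm, as the interface text tells. Its arguments: {"type":"object","properties":{"rows":{"type":"string"},"grip_force":{"type":"number"}},"required":["rows"]}

```bash
mkdir -p pics; ls; cat > h.py <<'E'
import numpy as np, cv2
from rig import ctrl, capture, workorder, nets
def save(p,name): cv2.imwrite('pics/'+name+'.png',cv2.cvtColor(p['pixels'],cv2.COLOR_RGB2BGR))
def st():
    s=ctrl.sense(); print({k:np.round(s[k],3).tolist() for k in s}); return s
E
python3 - <<'E'
from h import *
st(); print(ctrl.pinch_z)
for n in ['scene','top']:
    p=capture(n); save(p,n+'0')
    print(n,np.round(p['view'],3).tolist(),p['intrinsics'].tolist() if hasattr(p['intrinsics'],'tolist') else p['intrinsics'])
    for t in ['lid','caddy','dropper','mouse','case']:
        print(t,[(np.round(d['location'],0).tolist(),round(d['confidence'],2)) for d in nets.boxes_of(p,t)][:5])
    for t in ['lid','lid_top','jar_neck','jar_mouth','caddy','dropper']:
        print('sp',t,[(np.round(d['location'],0).tolist(),round(d['confidence'],2)) for d in nets.spot_point(p,t)][:5])
E
```

```text
pics
{'time_s': 0.0, 'joints': [-1.45, 0.313, 1.498, 0.0, 1.331, -0.223], 'dq': [-0.002, -0.002, 0.003, -0.002, 0.0, -0.0], 'tau': [-0.0, -41.226, -25.974, -0.0, 0.004, 0.0], 'eef_pos': [176.906, -494.012, 230.726], 'ee_rot': [0.578, 0.407, 0.578, -0.407], 'force': [0.297, -0.854, 0.841], 'wrist_torque': [0.006, -0.042, 0.04], 'grip_width': 1.002}
18.700000000000003
scene [[-0.831, 0.556, 0.023, 401.904], [0.303, 0.488, -0.819, -79.267], [-0.467, -0.673, -0.574, 1528.752], [0.0, 0.0, 0.0, 1.0]] [[446.565353623162, 0.0, 277.0057116557085], [0.0, 446.565353623162, 212.9043128822066], [0.0, 0.0, 1.0]]
lid [([518.0, -117.0, 29.0], 0.86), ([379.0, 103.0, 27.0], 0.62), ([544.0, 47.0, 149.0], 0.58), ([462.0, -339.0, 35.0], 0.54)]
caddy [([572.0, 92.0, 35.0], 0.64)]
dropper [([593.0, 161.0, 57.0], 0.87)]
mouse [([448.0, 378.0, 25.0], 0.71)]
case [([463.0, -340.0, 39.0], 0.83)]
sp lid [([510.0, -130.0, 2.0], 0.97), ([368.0, 91.0, -0.0], 0.82), ([540.0, 38.0, 131.0], 0.56)]
sp lid_top [([364.0, 91.0, 25.0], 0.95), ([539.0, 39.0, 151.0], 0.76), ([510.0, -124.0, 25.0], 0.68)]
sp jar_neck [([541.
[... 291 characters left out ...]
223, 0.0, 281.9551325533376], [0.0, 497.9121034128223, 213.91664822949082], [0.0, 0.0, 1.0]]
lid [([365.0, 92.0, 29.0], 0.92), ([539.0, 42.0, 149.0], 0.89), ([505.0, -128.0, 32.0], 0.66)]
caddy [([556.0, 97.0, 2.0], 0.71)]
dropper [([584.0, 149.0, 60.0], 0.56)]
mouse [([436.0, 365.0, 36.0], 0.77)]
case [([448.0, -360.0, 43.0], 0.87)]
sp lid [([508.0, -127.0, 1.0], 0.65), ([538.0, 40.0, -4.0], 0.6), ([543.0, 39.0, 131.0], 0.56)]
sp lid_top [([535.0, 40.0, 154.0], 0.68), ([364.0, 90.0, 22.0], 0.56), ([505.0, -123.0, 25.0], 0.55)]
sp jar_neck [([543.0, 37.0, 136.0], 0.83)]
sp jar_mouth [([539.0, 42.0, 144.0], 0.65)]
sp caddy [([539.0, 39.0, -4.0], 0.76)]
sp dropper [([588.0, 152.0, 7.0], 0.55)]
```

View pics/scene0.png

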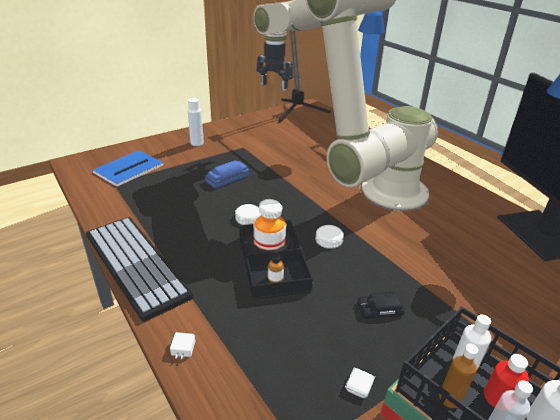

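View pics/top0.png

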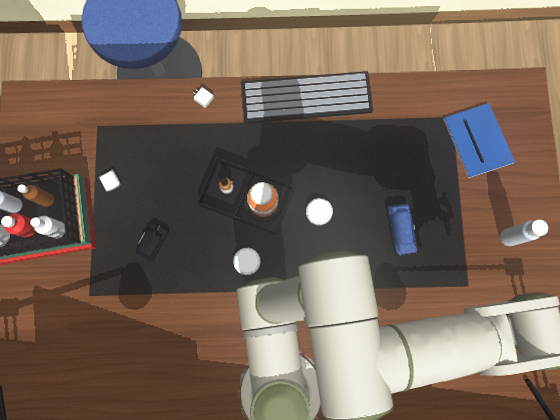

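Lid candidates are:
- **On the jar neck:** scene (270,209), top (262,190).
- **White cap on the desk:** scene (246,214), top (319,211).
- **White cap on the desk:** scene (329,237), top (246,261).

The one on the jar neck is the smallest and sits at z≈150, so it is the one meant. I'll confirm with an enlarged crop and triangulate.

```bash
cat >> h.py <<'E'
from scipy.spatial.transform import Rotation as R
def rot(s):
    w,x,y,z=s['ee_rot']; return R.from_quat([x,y,z,w]).as_matrix()
def shift(target,s=None):
    s=s or ctrl.sense(); return rot(s).T@(np.array(target)-s['eef_pos'])/10
def ray(p,uv,view=None):
    V=p['view'] if view is None else view
    d=cv2.undistortPoints(np.array([[uv]],float),np.array(p['intrinsics'],float),np.array(p['dist'],float))[0,0]
    V=np.array(V); r=V[:3,:3].T@np.array([d[0],d[1],1]); c=-V[:3,:3].T@V[:3,3]; return c,r/np.linalg.norm(r)
def tri(rays):
    A=np.zeros((3,3));b=np.zeros(3)
    for c,r in rays:
        P=np.eye(3)-np.outer(r,r);A+=P;b+=P@c
    x=np.linalg.solve(A,b); return x,[np.linalg.norm((np.eye(3)-np.outer(r,r))@(x-c)) for c,r in rays]
def crop(p,u,v,w,name,k=8):
    im=p['pixels'][max(0,v-w):v+w,max(0,u-w):u+w]; im=cv2.resize(im,None,fx=k,fy=k,interpolation=cv2.INTER_CUBIC); cv2.imwrite('pics/'+name+'.png',im[:,:,::-1])
E
python3 - <<'E'
from h import *
a=capture('scene');b=capture('top')
ca=cv2.resize(a['pixels'][180:260,225:305],None,fx=5,fy=5,interpolation=cv2.INTER_CUBIC)
cb=cv2.resize(b['pixels'][150:230,222:302],None,fx=5,fy=5,interpolation=cv2.INTER_CUBIC)
cv2.imwrite('pics/c0.png',np.hstack([ca,cb])[:,:,::-1])
s=st(); print(np.round(rot(s),3).tolist()); print(shift([541,38,260],s))
E
```

```text
{'time_s': 1.3, 'joints': [-1.45, 0.313, 1.498, -0.0, 1.331, -0.223], 'dq': [-0.0, 0.001, -0.0, -0.001, 0.0, -0.001], 'tau': [-0.001, -41.217, -25.99, -0.0, 0.001, 0.0], 'eef_pos': [176.932, -494.295, 231.281], 'ee_rot': [0.578, 0.407, 0.578, -0.407], 'force': [-0.171, 0.25, -0.049], 'wrist_torque': [-0.051, 0.007, 0.007], 'grip_width': 1.003}
[[-0.0, 0.941, 0.337], [0.0, 0.337, -0.941], [-1.0, -0.0, -0.0]]
[ -2.87140314  52.21617743 -37.84581065]
```

View pics/c0.png

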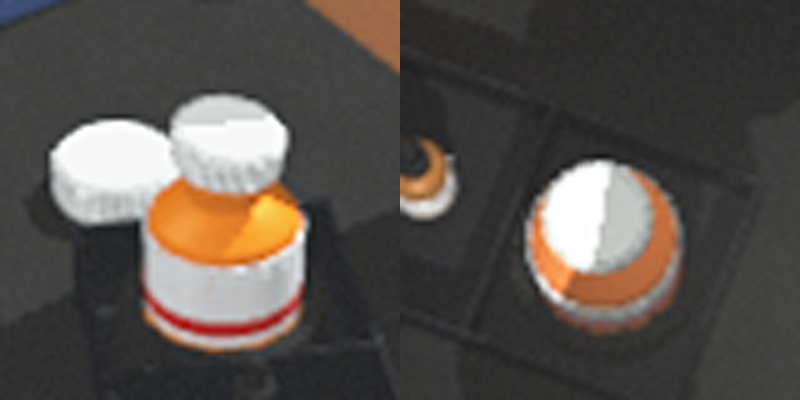

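The crop shows the tilted ribbed white lid on the orange jar: scene about (271,205), top about (262,193). It leans visibly to the left in the scene view. Moving over it now.

```bash
python3 - <<'E'
from h import *
a=capture('scene');b=capture('top')
print(tri([ray(a,(270.6,205.2)),ray(b,(261.8,192.8))]))
E
```

```text
(array([536.09994732,  37.90720467, 149.63326789]), [np.float64(2.2056586940089855), np.float64(2.2056586940088234)])
```

>>> send_rows(
  rows="1 -5 4 -3 0; 1 -6 8 -6 0; 1 -6 12 -9 0; 1 -6 16 -12 0; 1 -6 20 -14.5 0; 1 -6 24 -17.5 0; 1 -6 28 -20.5 0; 1 -6 32 -23.5 0; 1 -6 36 -26 0; 1 -6 40 -29 0; 1 -6 44 -32 0; 1 -6 46 -33.5 0",
)

```text
time_s: 2.6
eef_pos: [498.1, -21.2, 291.3]
ee_rot: [0.579, 0.407, 0.578, -0.407]
force: [0.2, -0.8, 0.6]
grip_width: 0.999
```

>>> send_rows(
  rows="1 0 0 0 0; 1 0 0 0 0; 1 0 0 0 0",
)

```text
time_s: 2.9
eef_pos: [496.8, -24.6, 291.3]
ee_rot: [0.578, 0.407, 0.578, -0.407]
force: [-0.1, -0.2, 0.4]
grip_width: 1.001
```

```bash
python3 - <<'E'
from h import *
s=st(); p=capture('wrist'); save(p,'w1'); print(np.round(p['mount'],3).tolist(),p['intrinsics'])
E
```

```text
{'time_s': 2.9, 'joints': [-0.285, 0.214, 1.47, -0.0, 1.458, 0.943], 'dq': [-0.013, -0.004, 0.001, 0.003, -0.0, 0.004], 'tau': [0.875, -37.102, -26.979, 0.026, -0.001, 0.0], 'eef_pos': [496.755, -24.579, 291.324], 'ee_rot': [0.578, 0.407, 0.578, -0.407], 'force': [-0.075, -0.246, 0.432], 'wrist_torque': [-0.013, -0.029, -0.011], 'grip_width': 1.001}
[[-0.0, -0.299, 0.954, -143.078], [-0.001, -0.954, -0.299, 76.287], [1.0, -0.001, 0.0, -0.986], [0.0, 0.0, 0.0, 1.0]] [[290.09777754   0.         277.27759268]
 [  0.         290.09777754 203.90117869]
 [  0.           0.           1.        ]]
```

View pics/w1.png

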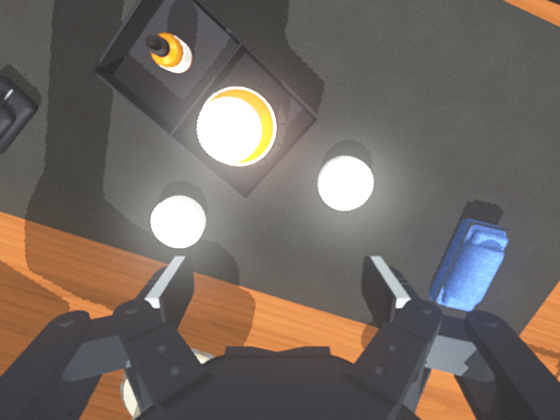

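The wrist view shows the lid overexposed at (238,127), with the two larger caps at (179,221) and (345,183). In the scene crop the lid's low side is to image right, so the tilt axis lies at about 55° world azimuth. I'll put the jaws along that axis.

>>> send_rows(
  rows="1 0 1 -1 -1.6; 1 0 2 -2 -3.2; 1 0 3 -3 -4.8; 1 0 4 -4 -6.4; 1 0 5 -4.4 -8; 1 0 6.2 -4.4 -9.6; 1 0 6.2 -4.4 -11.2; 1 0 6.2 -4.4 -12.8; 1 0 6.2 -4.4 -14.4; 1 0 6.2 -4.4 -16; 1 0 6.2 -4.4 -17.6; 1 0 6.2 -4.4 -19.2",
)

```text
time_s: 4.15
eef_pos: [540.4, 37.3, 291.5]
ee_rot: [0.689, -0.159, 0.689, 0.159]
force: [0.2, 0.2, -0.4]
grip_width: 1.001
```

>>> send_rows(
  rows="1 0 0 0 -1.6; 1 0 0 0 -3.2; 1 0 0 0 -4.8; 1 0 0 0 -5.8; 1 0 0 0 -5.8; 1 0 0 0 -5.8",
)

```text
time_s: 4.75
eef_pos: [540.5, 37.7, 291.4]
ee_rot: [0.629, -0.324, 0.629, 0.324]
force: [0.4, -0.3, -0.4]
grip_width: 1.002
```

```bash
python3 - <<'E'
from h import *
s=st(); p=capture('wrist'); save(p,'w2')
for t in ['lid','lid_top','jar_neck','jar_mouth','caddy']:
        print('sp',t,[(np.round(d['location'],1).tolist(),round(d['confidence'],2)) for d in nets.spot_point(p,t)][:4])
E
```

```text
{'time_s': 4.75, 'joints': [-0.147, 0.316, 1.338, -0.0, 1.488, -1.098], 'dq': [0.004, 0.002, -0.002, 0.0, 0.0, 0.0], 'tau': [-0.059, -42.476, -27.085, -0.002, -0.0, -0.113], 'eef_pos': [540.545, 37.73, 291.447], 'ee_rot': [0.629, -0.324, 0.629, 0.324], 'force': [0.366, -0.345, -0.406], 'wrist_torque': [-0.023, -0.018, 0.011], 'grip_width': 1.002}
sp lid [([506.6, -124.4, 1.8], 0.92), ([365.3, 88.7, -0.7], 0.83), ([538.6, 40.3, 137.0], 0.73)]
sp lid_top [([366.4, 91.6, 28.2], 0.95), ([535.3, 39.9, 151.3], 0.77), ([508.1, -120.1, 26.9], 0.7)]
sp jar_neck []
sp jar_mouth []
sp caddy [([537.6, 41.8, -1.4], 0.7)]
```

View pics/w2.png

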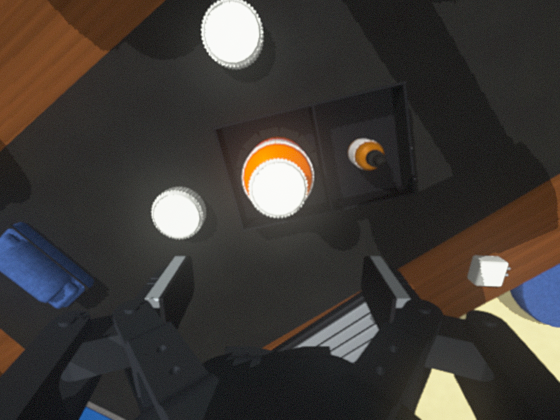

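```bash
python3 - <<'E'
from h import *
s=ctrl.sense(); p=capture('wrist')
im=p['pixels'].astype(int)
m=np.array(p['mount']);T=np.eye(4);T[:3,:3]=rot(s);T[:3,3]=s['eef_pos'];V=np.linalg.inv(T@m)
def at(uv,z):
    c,r=ray(p,uv,V); return np.round(c+r*(z-c[2])/r[2],1)
hsv=cv2.cvtColor(p['pixels'],cv2.COLOR_RGB2HSV)
w=((hsv[...,1]<60)&(hsv[...,2]>170)).astype(np.uint8)
n,l,stt,cen=cv2.connectedComponentsWithStats(w)
for i in range(1,n):
    if stt[i,4]>500: print(stt[i].tolist(),cen[i])
crop(p,278,180,50,'c2',8)
for uv,z in [((278,189),151),((277.5,174.5),92),((277.5,174.5),95)]: print(at(uv,z))
E
```

```text
[201, 0, 62, 68, 3163] [230.68700601  31.43439772]
[247, 159, 60, 60, 2712] [276.96865782 188.13126844]
[151, 189, 51, 50, 1910] [175.56282723 213.59109948]
[477, 257, 32, 30, 729] [491.478738   271.96296296]
[537.9  41.7 151. ]
[535.5  42.9  92. ]
[535.   43.2  95. ]
```

View pics/c2.png

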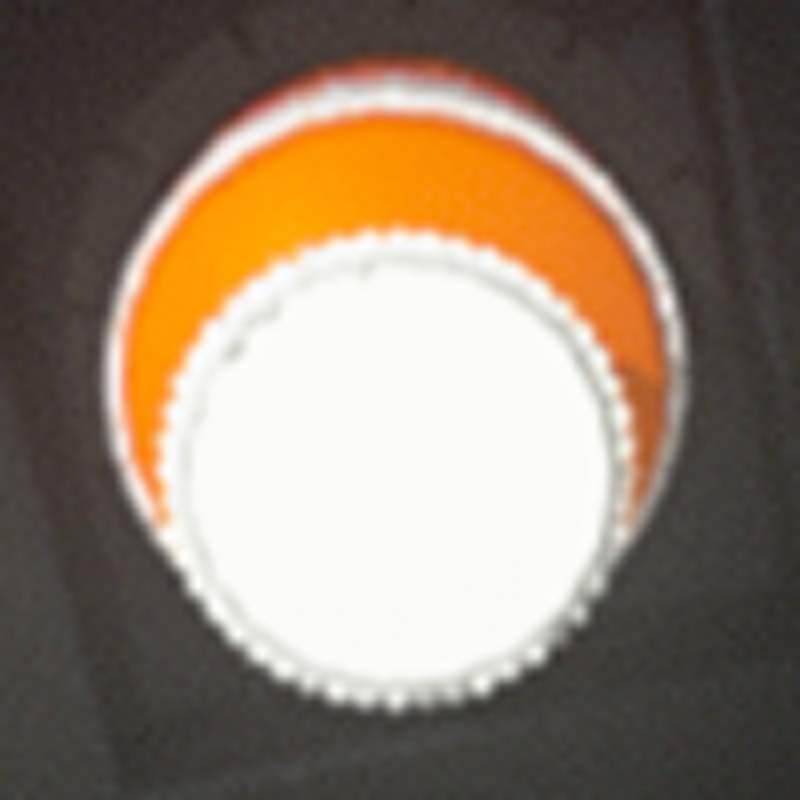

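```bash
python3 - <<'E'
from h import *
p=capture('wrist'); s2=ctrl.sense()
m=np.array(p['mount'])
R1=np.array([[0,.941,.337],[0,.337,-.941],[-1,0,0]]); p1=np.array([496.755,-24.579,291.324])
R2=rot(s2);p2=np.array(s2['eef_pos'])
def at(uv,z,Rm,pp):
    T=np.eye(4);T[:3,:3]=Rm;T[:3,3]=pp;V=np.linalg.inv(T@m)
    c,r=ray(p,uv,V); return (c+r*(z-c[2])/r[2])[:2]
I1=cv2.cvtColor(cv2.imread('pics/w1.png'),cv2.COLOR_BGR2HSV);I2=cv2.cvtColor(cv2.imread('pics/w2.png'),cv2.COLOR_BGR2HSV)
I=cv2.imread('pics/w1.png')[75:180,185:290]; cv2.imwrite('pics/c1.png',cv2.resize(I,None,fx=5,fy=5,interpolation=cv2.INTER_CUBIC))
I=cv2.imread('pics/w2.png')[120:225,225:330]; cv2.imwrite('pics/c2b.png',cv2.resize(I,None,fx=5,fy=5,interpolation=cv2.INTER_CUBIC))
# cap positions on desk (big lids) for mount check: white blob centres
for nm,I,Rm,pp,seeds in [('w1',I1,R1,p1,[(179,221),(345,183)]),('w2',I2,R2,p2,[(233,33),(178,213)])]:
    w=((I[...,1]<60)&(I[...,2]>150)).astype(np.uint8); n,l,stt,cen=cv2.connectedComponentsWithStats(w)
    for sd in seeds+[(238,127) if nm=='w1' else (278,189)]:
        i=l[sd[1],sd[0]]; x,y,ww,hh,a=stt[i]; c=(x+ww/2-.5,y+hh/2-.5)
        print(nm,sd,stt[i].tolist(),cen[i].round(1),at(cen[i],25,Rm,pp).round(1), at(cen[i],151,Rm,pp).round(1))
E
```

```text
w1 (179, 221) [150, 194, 62, 55, 2426] [178.4 221.3] [373.   89.1] [433.7  62. ]
w1 (345, 183) [314, 155, 67, 64, 3004] [347.3 185.4] [ 509.7 -128.6] [528.3 -88.7]
w1 (238, 127) [196, 86, 90, 91, 4942] [235.5 133. ] [526.   46.3] [539.6  32.4]
w2 (233, 33) [201, 0, 62, 68, 3332] [231.5  32.3] [366.   92.8] [400.4  90. ]
w2 (178, 213) [151, 188, 52, 51, 2010] [176.7 213.5] [ 507.7 -122.3] [498.5 -59. ]
w2 (278, 189) [241, 139, 73, 79, 3056] [277.3 184.6] [558.8  26.2] [533.9  43.9]
```

View pics/c1.png

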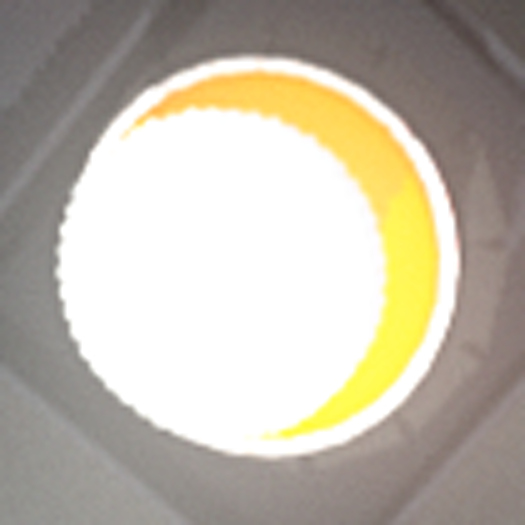

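```bash
python3 - <<'E'
from h import *
p=capture('wrist'); s2=ctrl.sense()
m=np.array(p['mount'])
R1=np.array([[0,.941,.337],[0,.337,-.941],[-1,0,0]]); p1=np.array([496.755,-24.579,291.324])
R2=rot(s2);p2=np.array(s2['eef_pos'])
def at(uv,z,Rm,pp):
    T=np.eye(4);T[:3,:3]=Rm;T[:3,3]=pp;V=np.linalg.inv(T@m)
    c,r=ray(p,uv,V); return (c+r*(z-c[2])/r[2])[:2]
def solve(a,b):
    A=np.block([[np.eye(2),R1[:2,1:]],[np.eye(2),R2[:2,1:]]])
    return np.linalg.solve(A,np.r_[a,b]).round(1)
for n,u1,u2,z in [('lid',(229.2,129.4),(277.6,188.75),150),('jar',(238.6,123.4),(277.4,177),92)]:
    a=at(u1,z,R1,p1);b=at(u2,z,R2,p2); print(n,a.round(1),b.round(1),solve(a,b))
a=[373,89.1];b=[366,92.8];print(solve(a,b));a=[509.7,-128.6];b=[507.7,-122.3];print(solve(a,b))
E
```

```text
lid [540.7  39.1] [537.7  41.4] [538.6  39.5   1.8   1.1]
jar [544.6  38.7] [538.   41.1] [540.7  38.1   3.9   0.8]
[368.5  89.1   4.2   1.5]
[ 507.1 -126.     1.6    3.4]
```

Jar axis is about (540.5, 38.5), and the lid top is offset towards azimuth ~150°, which agrees with the tilt seen in the scene view. Descending around the lid with the jaws open.

>>> send_rows(
  rows="1 3.5 -0.05 -0.06 0; 1 7 -0.05 -0.06 0; 1 10.5 -0.05 -0.06 0; 1 13 -0.05 -0.06 0; 1 15 -0.05 -0.06 0; 1 16.5 -0.05 -0.06 0; 1 17.1 -0.05 -0.06 0; 1 17.1 -0.05 -0.06 0; 1 17.1 -0.05 -0.06 0",
  grip_force=20,
)

```text
time_s: 6.1
eef_pos: [541.1, 37.7, 121.1]
ee_rot: [0.628, -0.325, 0.628, 0.325]
force: [-0.1, 0.6, 0.3]
grip_width: 0.999
```

```bash
python3 - <<'E'
from h import *
s=st(); p=capture('wrist'); q=capture('scene')
a=p['pixels']; b=cv2.resize(q['pixels'][150:270,200:320],(420,420),interpolation=cv2.INTER_CUBIC)
im=np.hstack([a,b]); im=cv2.resize(im,(800,343)); cv2.imwrite('pics/w3.png',im[:,:,::-1])
E
```

```text
{'time_s': 6.1, 'joints': [-0.147, 0.46, 1.591, 0.0, 1.09, -1.101], 'dq': [0.0, -0.008, -0.004, 0.001, -0.002, -0.0], 'tau': [-0.021, -44.226, -22.621, -0.001, -0.007, 0.001], 'eef_pos': [541.14, 37.66, 121.093], 'ee_rot': [0.628, -0.325, 0.628, 0.325], 'force': [-0.15, 0.645, 0.324], 'wrist_torque': [0.026, -0.024, 0.048], 'grip_width': 0.999}
```

View pics/w3.png

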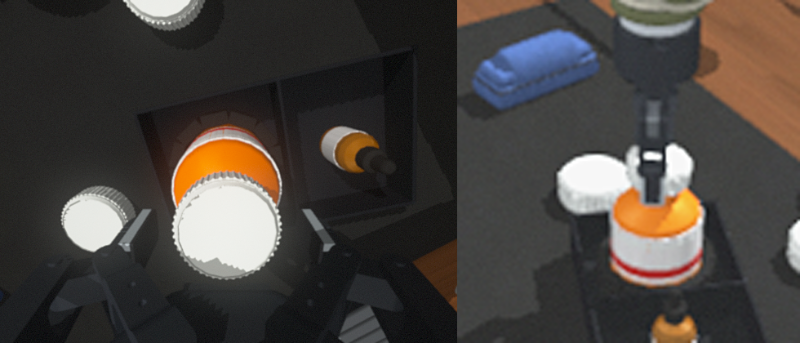

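The lid is centred between the pads: pads at about u=140 and 315, lid at 226 in the composite. Closing.

>>> send_rows(
  rows="0.6 0 0 0 0; 0.6 0 0 0 0; 0.6 0 0 0 0; 0.6 0 0 0 0; 0.6 0 0 0 0; 0.6 0 0 0 0",
)

```text
time_s: 6.8
eef_pos: [540.8, 37.6, 120.8]
ee_rot: [0.628, -0.325, 0.628, 0.325]
force: [-3.1, -1.5, 5.7]
grip_width: 0.681
```

```bash
cat > look.py <<'E'
import sys
from h import *
s=ctrl.sense(); print('t',s['time_s'],'pos',np.round(s['eef_pos'],2),'f',np.round(s['force'],2),'tq',np.round(s['wrist_torque'],3),'w',round(s['grip_width'],3),'j6',round(s['joints'][5],3),'tau6',round(s['tau'][5],3))
if len(sys.argv)>1:
    p=capture('wrist'); q=capture('scene')
    a=p['pixels'][130:410,110:430]; a=cv2.resize(a,(480,420)); b=cv2.resize(q['pixels'][185:235,250:300],(420,420),interpolation=cv2.INTER_CUBIC)
    im=cv2.resize(np.hstack([a,b]),(800,373)); cv2.imwrite('pics/'+sys.argv[1]+'.png',im[:,:,::-1])
    for t in ['lid','lid_top']:
        for pp in (p,q):
            print(t,[(np.round(d['location'],1).tolist(),round(d['confidence'],2)) for d in nets.spot_point(pp,t) if d['location'][2]>80])
E
python3 look.py w4
```

```text
t 6.8 pos [540.78  37.61 120.79] f [-3.13 -1.53  5.7 ] tq [-0.156  0.393  0.039] w 0.681 j6 -1.101 tau6 0.002
lid [([538.7, 38.5, 135.6], 0.83)]
lid [([539.1, 34.1, 130.0], 0.64)]
lid_top [([537.4, 42.4, 149.3], 0.71)]
lid_top [([536.2, 42.5, 149.4], 0.62)]
```

View pics/w4.png

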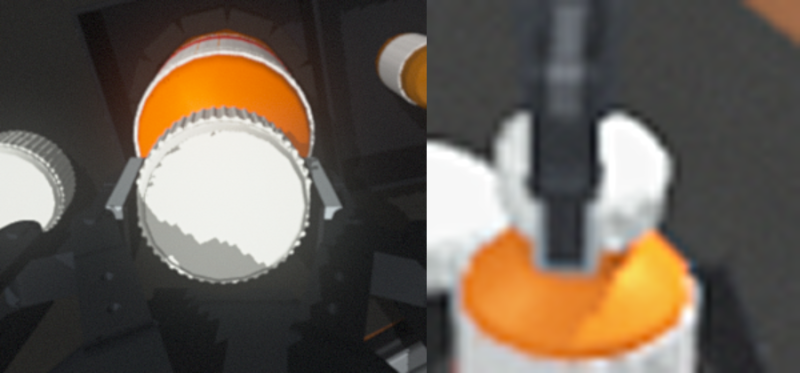

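>>> send_rows(
  rows="0.6 -0.01 0 0 -0.6; 0.6 -0.02 0 0 -1.2; 0.6 -0.03 0 0 -1.8; 0.6 -0.04 0 0 -2.4; 0.6 -0.05 0 0 -3; 0.6 -0.05 0 0 -3",
)

```text
time_s: 7.7
eef_pos: [541.1, 37.8, 121.3]
ee_rot: [0.581, -0.404, 0.58, 0.404]
force: [-0.1, 1.9, 5.3]
grip_width: 0.676
```

```bash
python3 look.py w5
```

```text
t 7.7 pos [541.11  37.82 121.3 ] f [-0.08  1.85  5.29] tq [ 0.162  0.025 -0.011] w 0.676 j6 -1.364 tau6 -0.554
lid [([540.4, 38.2, 135.6], 0.74)]
lid [([537.8, 38.3, 132.5], 0.7)]
lid_top [([534.0, 41.8, 151.9], 0.91)]
lid_top [([535.2, 38.2, 152.3], 0.45)]
```

View pics/w5.png

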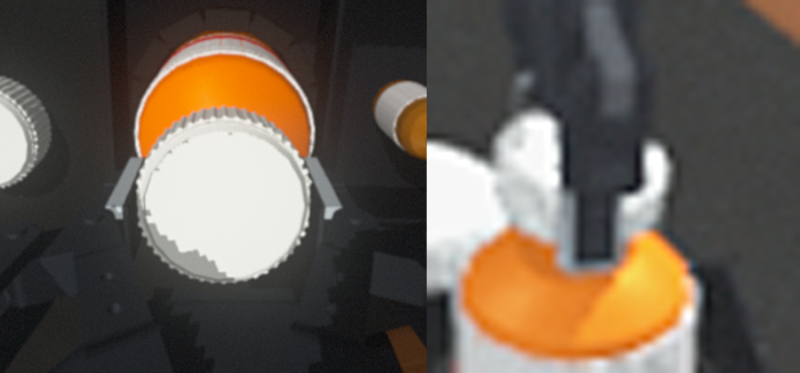

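>>> send_rows(
  rows="0.6 -0.01 0 0 -0.5; 0.6 -0.02 0 0 -1; 0.6 -0.03 0 0 -1.5; 0.6 -0.04 0 0 -2; 0.76 -0.04 0 0 -2; 0.76 -0.04 0 0 -2; 0.76 -0.04 0 0 -2",
)

```text
time_s: 8.7
eef_pos: [540.6, 37.7, 120.9]
ee_rot: [0.543, -0.453, 0.543, 0.453]
force: [-0.6, 0.0, -0.3]
grip_width: 0.76
```

```bash
python3 look.py w6
```

```text
t 8.7 pos [540.56  37.69 120.9 ] f [-0.56  0.04 -0.28] tq [-0.009  0.006 -0.008] w 0.76 j6 -1.536 tau6 0.015
lid [([539.1, 41.0, 132.7], 0.87)]
lid [([540.3, 37.2, 132.8], 0.76)]
lid_top [([534.7, 41.5, 151.2], 0.84)]
lid_top [([535.4, 41.0, 150.2], 0.7)]
```

View pics/w6.png

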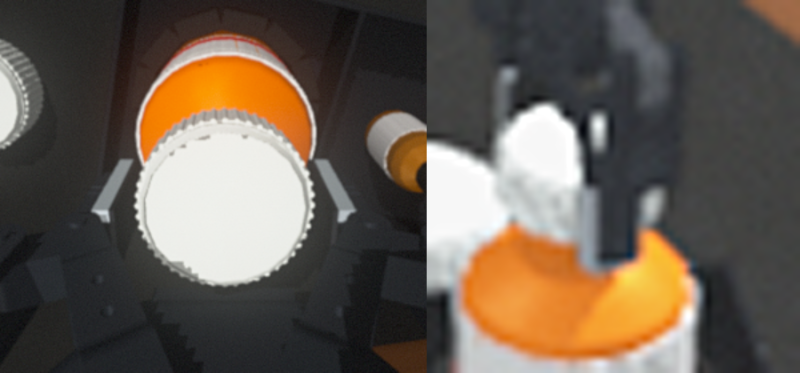

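Not dropped yet: the lid outline in the wrist view is unchanged and still tilted, after about 0.44 rad. Continuing in small grip–turn–release steps.

>>> send_rows(
  rows="0.6 0 0 0 0; 0.6 0 0 0 0; 0.6 -0.01 0 0 -0.5; 0.6 -0.02 0 0 -1; 0.6 -0.03 0 0 -1.5; 0.6 -0.03 0 0 -2; 0.6 -0.04 0 0 -2.4; 0.76 -0.04 0 0 -2.4; 0.76 -0.04 0 0 -2.4; 0.76 -0.04 0 0 -2.4",
)

```text
time_s: 10.0
eef_pos: [540.7, 37.7, 121.5]
ee_rot: [0.493, -0.507, 0.493, 0.507]
force: [-0.7, -0.9, -0.3]
grip_width: 0.762
```

```bash
python3 look.py w7
```

```text
t 10.0 pos [540.66  37.71 121.5 ] f [-0.72 -0.92 -0.32] tq [ 0.037 -0.049 -0.01 ] w 0.762 j6 -1.746 tau6 0.006
lid [([538.7, 39.1, 132.9], 0.86)]
lid [([537.9, 36.1, 132.3], 0.62)]
lid_top []
lid_top [([532.4, 39.4, 147.4], 0.74)]
```

View pics/w7.png

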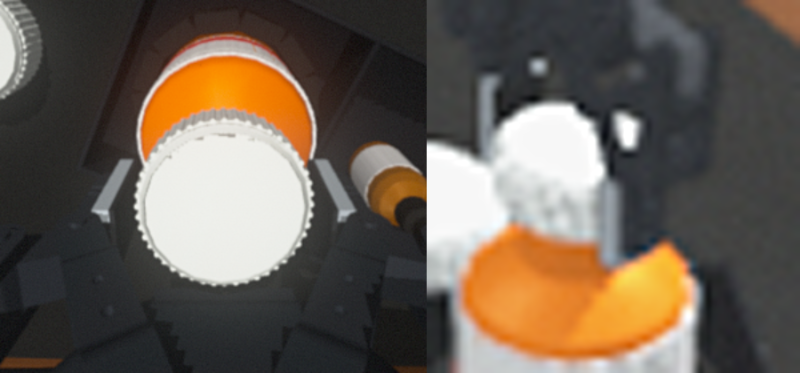

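Still crooked at about 0.65 rad. Next step.

>>> send_rows(
  rows="0.6 0 0 0 0; 0.6 0 0 0 0; 0.6 -0.01 0 0 -0.5; 0.6 -0.02 0 0 -1; 0.6 -0.03 0 0 -1.5; 0.6 -0.03 0 0 -2; 0.6 -0.04 0 0 -2.4; 0.76 -0.04 0 0 -2.4; 0.76 -0.04 0 0 -2.4; 0.76 -0.04 0 0 -2.4",
)

```text
time_s: 11.3
eef_pos: [540.7, 37.7, 121.9]
ee_rot: [0.437, -0.556, 0.437, 0.556]
force: [-0.6, -0.1, -0.6]
grip_width: 0.758
```

```bash
python3 look.py w8
```

```text
t 11.3 pos [540.68  37.67 121.93] f [-0.57 -0.08 -0.63] tq [ 0.009 -0.008  0.009] w 0.758 j6 -1.956 tau6 0.006
lid [([539.4, 38.0, 131.6], 0.86)]
lid [([538.4, 38.2, 130.3], 0.7)]
lid_top [([540.1, 40.4, 150.2], 0.63)]
lid_top [([535.8, 35.6, 148.1], 0.78)]
```

View pics/w8.png

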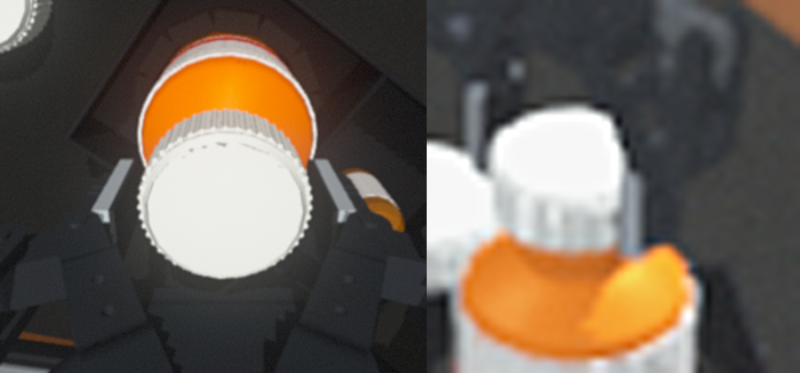

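It clicked. The wrist view outline changed (bottom edge 283→278, more skirt visible evenly), and the scene crop shows a level lid, after about 0.86 rad backwards. Now gripping and screwing clockwise, descending 12 mm per turn.

>>> send_rows(
  rows="0.6 0 0 0 0; 0.6 0 0 0 0; 0.6 0 0 0 0; 0.6 0 0 0 0; 0.6 0.01 0 0 0.6; 0.6 0.02 0 0 1.2; 0.6 0.03 0 0 1.8; 0.6 0.04 0 0 2.4; 0.6 0.05 0 0 3; 0.6 0.06 0 0 3.6; 0.6 0.07 0 0 4.2; 0.6 0.08 0 0 4.8",
)

```text
time_s: 12.8
eef_pos: [540.4, 37.7, 121.4]
ee_rot: [0.543, -0.452, 0.544, 0.453]
force: [-3.7, 1.2, 5.6]
grip_width: 0.673
```

```bash
python3 look.py w9
```

```text
t 12.8 pos [540.36  37.67 121.38] f [-3.7   1.21  5.63] tq [0.179 0.636 0.12 ] w 0.673 j6 -1.536 tau6 -0.586
lid [([538.1, 40.3, 131.2], 0.72)]
lid [([537.1, 35.1, 130.2], 0.59)]
lid_top [([542.9, 41.8, 149.9], 0.69)]
lid_top [([537.8, 40.2, 146.7], 0.56)]
```

View pics/w9.png

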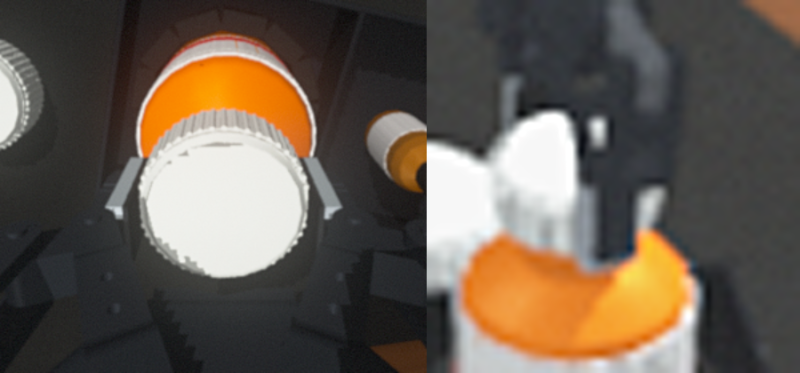

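Level and turning, with torque about 0.12 N m. Continuing.

>>> send_rows(
  rows="0.6 0.01 0 0 0.8; 0.6 0.03 0 0 1.6; 0.6 0.04 0 0 2.4; 0.6 0.05 0 0 3.2; 0.6 0.07 0 0 4; 0.6 0.08 0 0 4.8; 0.6 0.09 0 0 5.6; 0.6 0.11 0 0 6.4; 0.6 0.12 0 0 7.2; 0.6 0.13 0 0 8; 0.6 0.15 0 0 8.8; 0.6 0.16 0 0 9.6",
)

```text
time_s: 14.3
eef_pos: [540.3, 37.8, 119.8]
ee_rot: [0.68, -0.192, 0.681, 0.192]
force: [-4.4, 0.9, 5.4]
grip_width: 0.678
```

```bash
python3 look.py
```

```text
t 14.3 pos [540.33  37.85 119.77] f [-4.42  0.9   5.38] tq [0.206 0.629 0.133] w 0.678 j6 -0.697 tau6 -0.791
```

>>> send_rows(
  rows="0.6 0.01 0 0 0.8; 0.6 0.03 0 0 1.6; 0.6 0.04 0 0 2.4; 0.6 0.05 0 0 3.2; 0.6 0.07 0 0 4; 0.6 0.08 0 0 4.8; 0.6 0.08 0 0 4.8",
)

```text
time_s: 15.0
eef_pos: [540.3, 38.0, 118.9]
ee_rot: [0.705, -0.047, 0.706, 0.047]
force: [-3.7, 3.5, 5.1]
grip_width: 0.673
```

```bash
python3 look.py w10
```

```text
t 15.0 pos [540.33  37.98 118.93] f [-3.67  3.5   5.14] tq [ 0.351  0.597 -0.094] w 0.673 j6 -0.279 tau6 0.522
lid [([541.7, 42.0, 128.4], 0.93)]
lid [([539.6, 37.4, 127.0], 0.66)]
lid_top [([538.8, 39.7, 145.5], 0.82)]
lid_top [([538.2, 38.7, 146.9], 0.63)]
```

View pics/w10.png

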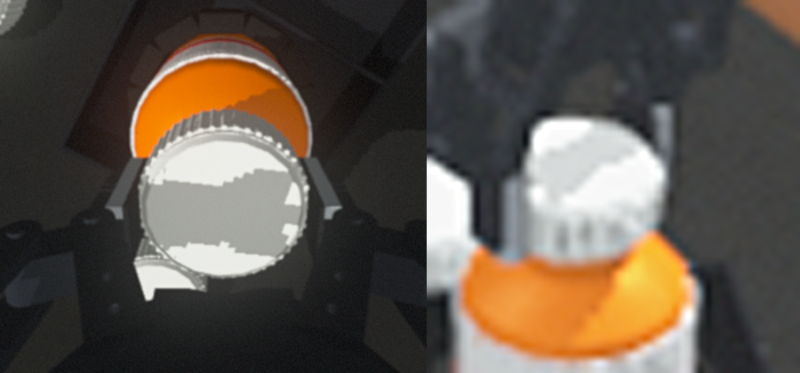

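Lid level at about 128 mm and turning with the pads. Continuing in shorter steps, watching the torque.

>>> send_rows(
  rows="0.6 0.01 0 0 0.8; 0.6 0.03 0 0 1.6; 0.6 0.04 0 0 2.4; 0.6 0.05 0 0 3.2; 0.6 0.07 0 0 4; 0.6 0.08 0 0 4.8; 0.6 0.09 0 0 5.6; 0.6 0.11 0 0 6.4",
)

```text
time_s: 16.1
eef_pos: [540.6, 37.8, 117.9]
ee_rot: [0.691, 0.15, 0.691, -0.15]
force: [-3.4, 1.0, 6.5]
grip_width: 0.673
```

```bash
python3 look.py
```

```text
t 16.1 pos [540.57  37.81 117.9 ] f [-3.38  0.95  6.5 ] tq [0.184 0.461 0.193] w 0.673 j6 0.28 tau6 -0.743
```

>>> send_rows(
  rows="0.6 0.01 0 0 0.6; 0.6 0.02 0 0 1.2; 0.6 0.03 0 0 1.8; 0.6 0.04 0 0 2.4; 0.6 0.05 0 0 3; 0.6 0.06 0 0 3.6",
)

```text
time_s: 16.7
eef_pos: [540.3, 37.4, 117.3]
ee_rot: [0.659, 0.255, 0.66, -0.256]
force: [-5.2, -0.5, 6.5]
grip_width: 0.676
```

```bash
python3 look.py w11
```

```text
t 16.7 pos [540.29  37.43 117.33] f [-5.24 -0.53  6.51] tq [-0.238  0.72   0.305] w 0.676 j6 0.594 tau6 -0.451
lid [([542.2, 38.7, 129.0], 0.57)]
lid [([538.1, 36.5, 126.3], 0.56)]
lid_top [([537.5, 40.5, 144.9], 0.56)]
lid_top [([538.1, 37.7, 145.6], 0.76), ([540.3, 43.5, 128.8], 0.56)]
```

View pics/w11.png

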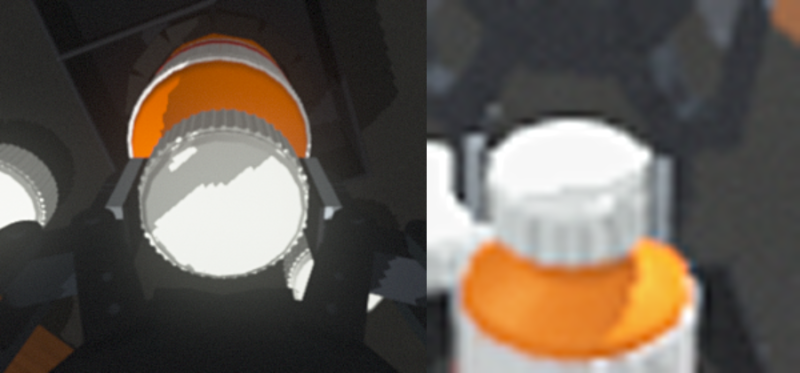

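Torque is rising to about 0.3 N m. I'll release briefly to relieve side loads and check the height before tightening.

>>> send_rows(
  rows="0.78 0 0 0 0; 0.78 0 0 0 0; 0.78 0 0 0 0",
)

```text
time_s: 17.3
eef_pos: [540.8, 37.6, 116.9]
ee_rot: [0.659, 0.255, 0.659, -0.255]
force: [0.2, 0.3, -0.2]
grip_width: 0.778
```

```bash
python3 look.py w12
```

```text
t 17.3 pos [540.75  37.64 116.92] f [ 0.21  0.28 -0.23] tq [-0.027  0.039 -0.006] w 0.778 j6 0.592 tau6 0.0
lid [([539.8, 39.3, 128.0], 0.67)]
lid [([539.2, 37.6, 126.0], 0.92)]
lid_top [([540.5, 38.5, 146.5], 0.77)]
lid_top [([536.9, 38.9, 144.2], 0.61)]
```

View pics/w12.png

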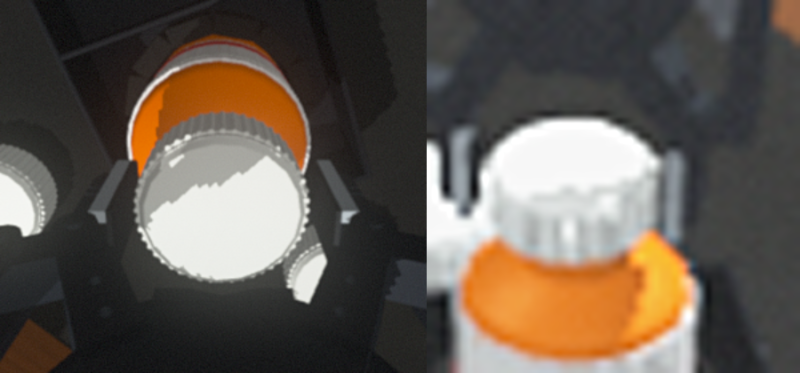

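```bash
python3 - <<'E'
from h import *
s=ctrl.sense(); print(rot(s).round(2).tolist(), shift(np.array(s['eef_pos'])+[-0.8,0,0],s).round(3))
E
```

```text
[[0.0, 0.67, 0.74], [0.0, 0.74, -0.67], [-1.0, 0.0, 0.0]] [-0.    -0.054 -0.059]
```

>>> send_rows(
  rows="0.76 0 -0.04 -0.1 0; 0.6 0 -0.04 -0.1 0; 0.6 0 -0.04 -0.1 0; 0.6 0 -0.04 -0.1 0; 0.6 0 -0.04 -0.1 0",
)

```text
time_s: 18.1
eef_pos: [539.6, 38.1, 117.1]
ee_rot: [0.659, 0.255, 0.66, -0.255]
force: [-1.3, 0.7, 0.5]
grip_width: 0.677
```

```bash
python3 look.py
```

```text
t 18.1 pos [539.64  38.11 117.11] f [-1.26  0.7   0.49] tq [ 0.042  0.172 -0.019] w 0.677 j6 0.592 tau6 -0.002
```

>>> send_rows(
  rows="0.6 0.01 0 0 0.4; 0.6 0.01 0 0 0.8; 0.6 0.02 0 0 1.2; 0.6 0.03 0 0 1.6; 0.6 0.03 0 0 2",
)

```text
time_s: 18.6
eef_pos: [539.8, 37.7, 116.9]
ee_rot: [0.635, 0.312, 0.634, -0.312]
force: [-1.1, -1.8, 1.0]
grip_width: 0.674
```

```bash
python3 look.py
```

```text
t 18.6 pos [539.78  37.72 116.95] f [-1.05 -1.83  1.02] tq [-0.303  0.132  0.1  ] w 0.674 j6 0.768 tau6 -0.394
```

>>> send_rows(
  rows="0.6 0 0 0 0",
)

```text
time_s: 18.7
eef_pos: [539.8, 37.8, 116.9]
ee_rot: [0.635, 0.312, 0.635, -0.312]
force: [-1.5, -1.6, 1.8]
grip_width: 0.672
```

```bash
python3 look.py
```

```text
t 18.7 pos [539.77  37.77 116.92] f [-1.52 -1.58  1.81] tq [-0.316  0.2   -0.012] w 0.672 j6 0.767 tau6 0.36
```

Better centred: side load is down to about 2 N and the running torque is only 0.10 N m. Continuing in small steps.

>>> send_rows(
  rows="0.6 0.01 0 0 0.5; 0.6 0.02 0 0 1; 0.6 0.02 0 0 1.5; 0.6 0.03 0 0 2; 0.6 0.04 0 0 2.5; 0.6 0.05 0 0 3",
)

```text
time_s: 19.3
eef_pos: [539.5, 37.7, 116.4]
ee_rot: [0.588, 0.392, 0.589, -0.392]
force: [-3.6, -2.2, 3.7]
grip_width: 0.676
```

```bash
python3 look.py
```

```text
t 19.3 pos [539.47  37.73 116.44] f [-3.57 -2.18  3.72] tq [-0.443  0.535  0.133] w 0.676 j6 1.029 tau6 -0.466
```

>>> send_rows(
  rows="0.6 0.01 0 0 0.5; 0.6 0.02 0 0 1; 0.6 0.02 0 0 1.5; 0.6 0.03 0 0 2",
)

```text
time_s: 19.7
eef_pos: [539.3, 37.8, 116.2]
ee_rot: [0.552, 0.441, 0.552, -0.442]
force: [-4.7, -2.6, 4.7]
grip_width: 0.675
```

```bash
python3 look.py
```

```text
t 19.7 pos [539.29  37.75 116.17] f [-4.73 -2.55  4.74] tq [-0.472  0.752  0.124] w 0.675 j6 1.203 tau6 -0.45
```

>>> send_rows(
  rows="0.6 0 -0.03 0.01 0.5; 0.6 0 -0.06 0.01 1; 0.6 0.01 -0.06 0.01 1.5; 0.6 0.01 -0.06 0.01 2",
)

```text
time_s: 20.1
eef_pos: [538.9, 37.8, 116.0]
ee_rot: [0.511, 0.488, 0.512, -0.488]
force: [-3.3, -0.1, 3.0]
grip_width: 0.68
```

```bash
python3 look.py
```

```text
t 20.1 pos [538.95  37.83 116.03] f [-3.3  -0.11  3.01] tq [-0.178  0.428  0.103] w 0.68 j6 1.377 tau6 -0.452
```

>>> send_rows(
  rows="0.6 0.01 0 0 0.5; 0.6 0.01 0 0 1; 0.6 0.02 0 0 1.5; 0.6 0.03 0 0 2",
)

```text
time_s: 20.5
eef_pos: [538.8, 37.9, 115.8]
ee_rot: [-0.467, -0.531, -0.467, 0.531]
force: [-3.8, -0.6, 3.7]
grip_width: 0.675
```

```bash
python3 look.py w13
```

```text
t 20.5 pos [538.82  37.93 115.78] f [-3.75 -0.65  3.73] tq [-0.128  0.565  0.104] w 0.675 j6 1.552 tau6 -0.435
lid [([538.0, 41.7, 123.2], 0.68)]
lid [([537.9, 33.6, 124.6], 0.73)]
lid_top []
lid_top [([535.2, 37.5, 143.9], 0.64)]
```

View pics/w13.png

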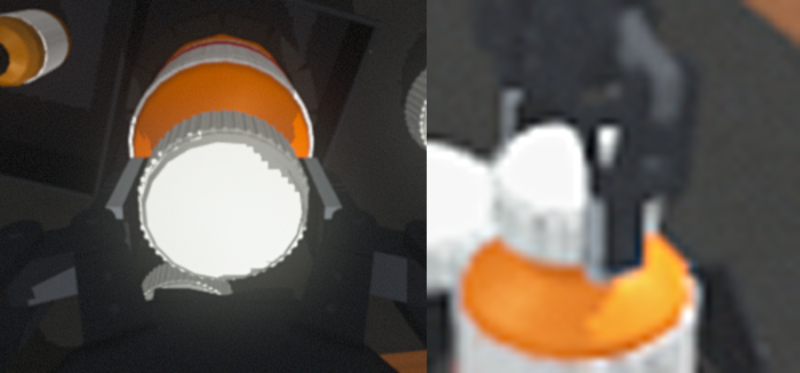

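Lid at about 124.6 by thread travel; torque still low. Continuing.

>>> send_rows(
  rows="0.6 0.01 -0.02 0 0.5; 0.6 0.01 -0.02 0 1; 0.6 0.02 -0.02 0 1.5; 0.6 0.03 -0.02 0 2",
)

```text
time_s: 21.2
eef_pos: [538.7, 38.0, 115.4]
ee_rot: [-0.419, -0.569, -0.419, 0.57]
force: [-4.9, 1.1, 6.1]
grip_width: 0.672
```

```bash
python3 look.py
```

```text
t 21.2 pos [538.71  38.01 115.4 ] f [-4.89  1.15  6.06] tq [0.042 0.81  0.163] w 0.672 j6 1.726 tau6 -0.418
```

>>> send_rows(
  rows="0.6 0.01 0 0 0.5; 0.6 0.01 0 0 1; 0.6 0.02 0 0 1.5; 0.6 0.03 0 0 2",
)

```text
time_s: 21.6
eef_pos: [538.6, 38.2, 115.1]
ee_rot: [-0.368, -0.604, -0.368, 0.604]
force: [-6.1, 2.0, 6.0]
grip_width: 0.673
```

```bash
python3 look.py
```

```text
t 21.6 pos [538.6   38.16 115.09] f [-6.09  2.    6.02] tq [0.099 0.894 0.185] w 0.673 j6 1.901 tau6 -0.4
```

Torque is rising, 0.16 to 0.185 N m. I'll release to relax the side load, recentre and look.

>>> send_rows(
  rows="0.78 0 0 0 0; 0.78 0 0 0 0; 0.78 -0.02 -0.08 0.01 0; 0.78 -0.02 -0.08 0.01 0",
)

```text
time_s: 22.0
eef_pos: [538.2, 38.1, 115.1]
ee_rot: [0.368, 0.604, 0.368, -0.604]
force: [0.2, 0.3, 0.1]
grip_width: 0.778
```

```bash
python3 look.py w14
```

```text
t 22.0 pos [538.23  38.12 115.12] f [0.22 0.3  0.1 ] tq [ 0.044 -0.026  0.   ] w 0.778 j6 1.9 tau6 -0.009
lid [([538.3, 39.2, 127.3], 0.6)]
lid [([536.8, 36.1, 123.9], 0.63)]
lid_top [([539.3, 40.7, 144.9], 0.88)]
lid_top []
```

View pics/w14.png

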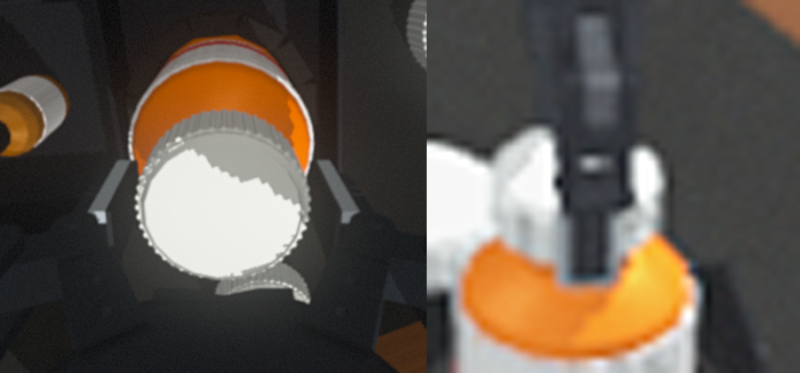

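>>> send_rows(
  rows="0.6 0 0 0 0; 0.6 0 0 0 0; 0.6 0 0 0 0; 0.6 0 0 0 0; 0.6 0 0 0 0.4; 0.6 0.01 0 0 0.8; 0.6 0.01 0 0 1.2",
)

```text
time_s: 23.0
eef_pos: [538.2, 38.5, 115.3]
ee_rot: [0.335, 0.623, 0.336, -0.622]
force: [-1.5, 3.3, 3.8]
grip_width: 0.673
```

```bash
python3 look.py
```

```text
t 23.0 pos [538.15  38.5  115.26] f [-1.47  3.32  3.76] tq [0.493 0.094 0.162] w 0.673 j6 2.007 tau6 -0.309
```

>>> send_rows(
  rows="0.6 0 0 0 0.4; 0.6 0.01 0 0 0.8; 0.6 0.01 0 0 1.2",
)

```text
time_s: 23.3
eef_pos: [538.1, 38.6, 115.1]
ee_rot: [0.302, 0.639, 0.303, -0.639]
force: [-1.8, 3.1, 1.4]
grip_width: 0.673
```

```bash
python3 look.py
```

```text
t 23.3 pos [538.14  38.56 115.08] f [-1.76  3.08  1.38] tq [0.589 0.055 0.179] w 0.673 j6 2.111 tau6 -0.273
```

>>> send_rows(
  rows="0.6 0 0 0 0.4; 0.6 0.01 0 0 0.8; 0.6 0.01 0 0 1.2",
)

```text
time_s: 23.6
eef_pos: [538.1, 38.6, 114.9]
ee_rot: [0.268, 0.654, 0.269, -0.654]
force: [-1.1, 4.5, 2.0]
grip_width: 0.675
```

```bash
python3 look.py
```

```text
t 23.6 pos [538.06  38.61 114.86] f [-1.13  4.46  1.96] tq [0.598 0.03  0.228] w 0.675 j6 2.216 tau6 -0.24
```

>>> send_rows(
  rows="0.6 0 0 0 0.4; 0.6 0.01 0 0 0.8; 0.6 0.01 0 0 1.2",
)

```text
time_s: 23.9
eef_pos: [538.0, 38.7, 114.7]
ee_rot: [-0.234, -0.667, -0.234, 0.667]
force: [-0.8, 4.4, 0.7]
grip_width: 0.673
```

```bash
python3 look.py
```

```text
t 23.9 pos [537.99  38.68 114.67] f [-0.76  4.38  0.74] tq [0.628 0.    0.255] w 0.673 j6 2.321 tau6 -0.206
```

Torque 0.255 N m and climbing steadily on the seal. One more small step, then release and check.

>>> send_rows(
  rows="0.6 0 0 0 0.3; 0.6 0.01 0 0 0.6; 0.6 0.01 0 0 0.8",
)

```text
time_s: 24.2
eef_pos: [538.0, 38.6, 114.6]
ee_rot: [-0.21, -0.675, -0.211, 0.675]
force: [-1.1, 5.0, -0.3]
grip_width: 0.673
```

```bash
python3 look.py
```

```text
t 24.2 pos [537.96  38.64 114.57] f [-1.09  5.   -0.31] tq [0.857 0.09  0.298] w 0.673 j6 2.391 tau6 0.14
```

>>> send_rows(
  rows="0.6 0 0 0 0",
)

```text
time_s: 24.3
eef_pos: [537.9, 38.6, 114.6]
ee_rot: [-0.21, -0.675, -0.211, 0.675]
force: [-1.5, 5.8, 0.8]
grip_width: 0.678
```

```bash
python3 look.py w15
```

```text
t 24.3 pos [537.95  38.64 114.58] f [-1.46  5.76  0.82] tq [0.848 0.11  0.251] w 0.678 j6 2.39 tau6 0.393
lid [([538.6, 39.8, 123.2], 0.93)]
lid [([539.0, 36.9, 122.3], 0.46)]
lid_top [([537.9, 40.2, 144.1], 0.97), ([539.9, 38.1, 120.3], 0.25)]
lid_top [([535.6, 40.1, 143.9], 0.72)]
```

View pics/w15.png

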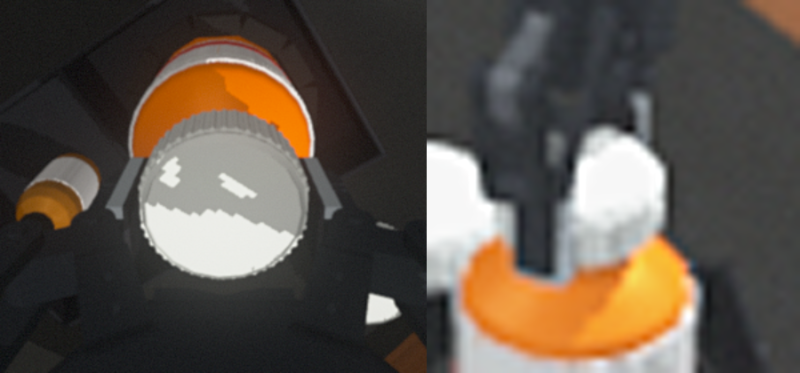

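Finger-tight: 0.30 N m while turning, 0.25 N m held static, and the nets put the lid origin at about 122–123 mm and its top at 144. Releasing and backing off.

>>> send_rows(
  rows="0.8 0 0 0 0; 0.95 0 0 0 0; 1 0 0 0 0; 1 0 0 0 0; 1 0 0 0 0; 1 -1 0 0 0; 1 -3 0 0 0; 1 -6 0 0 0; 1 -10 0 0 0; 1 -14 0 0 0; 1 -17 0 0 0; 1 -17 0 0 0",
)

```text
time_s: 25.8
eef_pos: [539.3, 38.0, 289.8]
ee_rot: [0.212, 0.678, 0.21, -0.672]
force: [-0.9, 0.2, -0.6]
grip_width: 1.002
```

```bash
python3 - <<'E'
from h import *
s=ctrl.sense(); print(s['time_s'],np.round(s['eef_pos'],1),np.round(s['force'],2),s['grip_width'])
ps={n:capture(n) for n in ['scene','top','wrist']}
for n,p in ps.items():
    for t in ['lid','lid_top','dropper','case','mouse']:
        print(n,t,[(np.round(d['location'],1).tolist(),round(d['confidence'],2)) for d in nets.spot_point(p,t)])
a=cv2.resize(ps['scene']['pixels'][180:240,240:300],(400,400),interpolation=cv2.INTER_CUBIC)
b=cv2.resize(ps['wrist']['pixels'][110:230,215:335],(400,400),interpolation=cv2.INTER_CUBIC)
cv2.imwrite('pics/f1.png',np.hstack([a,b])[:,:,::-1])
i0=cv2.imread('pics/scene0.png'); a0=cv2.resize(i0[180:240,240:300],(400,400),interpolation=cv2.INTER_CUBIC); cv2.imwrite('pics/f0.png',a0)
E
```

```text
25.8 [539.3  38.  289.8] [-0.95  0.19 -0.58] 1.0024856558975161
scene lid [([368.4, 94.2, 0.8], 0.65), ([511.3, -128.5, 2.3], 0.65), ([539.6, 36.8, 124.7], 0.53)]
scene lid_top [([365.9, 89.4, 26.8], 0.64), ([507.5, -125.9, 22.7], 0.61)]
scene dropper [([589.5, 151.1, 7.9], 0.77)]
scene case [([540.4, 37.0, -0.8], 0.71), ([448.7, -368.1, 2.2], 0.66)]
scene mouse [([435.3, 371.9, -3.9], 0.56)]
top lid [([508.9, -128.9, 2.1], 0.75)]
top lid_top [([507.4, -124.5, 25.6], 0.55)]
top dropper []
top case [([446.2, -364.7, 2.2], 0.85)]
top mouse [([436.6, 368.6, 2.1], 0.91)]
wrist lid [([507.6, -124.4, 1.4], 0.71), ([538.6, 40.0, 128.5], 0.68), ([368.2, 89.8, 0.5], 0.65)]
wrist lid_top [([363.2, 92.6, 27.8], 0.91), ([540.6, 39.6, 144.6], 0.62), ([506.9, -122.0, 24.2], 0.58)]
wrist dropper [([593.0, 150.1, 4.8], 0.77)]
wrist case []
wrist mouse [([432.6, 366.9, 1.4], 0.7)]
```

View pics/f1.png

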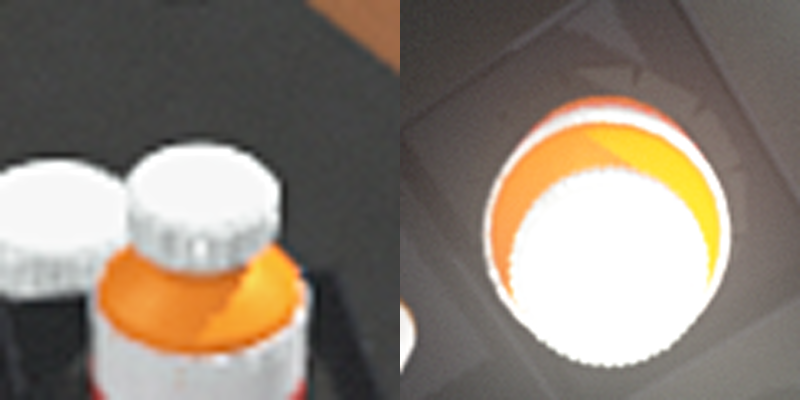

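The lid is level on the jar: scene crop, top ellipse centre at about pixel (270.6, 207.3), roughly 6.7 mm lower than at the start, so its top is at about 143 mm. Dropper, mouse and case haven't moved. Handing in.

```bash
python3 -c "
from h import *
print(workorder.finish_job())"
```

```text
the job is handed in; nothing more can be done
None
```

The lid is screwed down and finger-tight, and I handed the job in at about 26 s with the gripper open and clear above the jar.

- **Click:** I turned the lid backwards in small grip, turn and release steps. It dropped level after about 0.86 rad, seen in the wrist and scene pictures.
- **Screwing on:** I then turned it clockwise about 4.35 rad, following the thread down. I released and recentred twice because the gripper was about 1–2 mm off the jar's axis, with side loads up to 6 N.
- **Tightness:** The wrist torque climbed steadily on the seal to 0.30 N m while turning and 0.25 N m held still. I stopped there, well under 0.5. The one earlier reading of 0.3 came from side load and fell to 0.10 after recentring.
- **Last checks:** The lid looks level. The torque, the thread travel and the lid top at about 143–144.6 mm put its origin near 123–124.5 mm.
- **Disagreements:** The networks' direct readings of the lid origin after release were higher and did not agree: 124.7 mm in the scene view and 128.5 mm in the wrist view. In the scene view the network also labelled the caddy as the case once.
- **Other things:** The dropper, mouse and case are where they were, within the few millimetres the measurements allow.

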